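# Set the price slate to its height mark and lock the flip lever

## Task

The slate on the little counter sign stand has slid to the bottom of its post with its lock open. Take the upright grip of the flip lever, raise the slate by it until the top of the black collar meets the lower edge of the strip of masking tape on the post, and there, holding it at the mark, swing the lever fully shut against the collar. Do not let the slate drop, leave the other things on the table alone, and finish still holding the shut lever by its grip: do not let go.

Things in the scene. Friction and masses are not known exactly. Their poses are not given: they have to be found in the camera images.
- sign_stand: Sign stand, fixed to the table: round dark foot 90 mm across, square aluminium post 18 mm wide, 185 mm high. Origin: centre of the foot's underside. z up along the post; -x its front (robot's side), +y its left. A black collar (40 mm square, 44 mm high) slides on the post and carries a framed slate (120 x 82 mm) out to the stand's right (-y, to 156 mm from the post) at collar height.
- slide (a joint): Height of the collar with slate and lever above its bottom stop, m: 0 at the stop (collar's top 97 mm above the table), up to 0.08. Unlocked it sinks by its own weight (about 0.4 kg in all) if not held; with the lever shut a cam clamps it to the post.
- collar_top (a point): Centre of the collar's top rim, on the post's axis; moves with the collar.
- flip_lever (a joint): Flip lever angle, rad: 0 is fully shut (stop), grows to 1.35 as it opens, counter-clockwise from above. It stays where it is left. Pushing it at the grip takes about 1.5 N, somewhat more over the last 0.6 rad as the cam bites.
- lever_pivot (a point): Point on the lever's upright hinge axis, on the collar's front, 24 mm in front of the post's axis; given at the height of the middle of the grip. Moves with the collar.
- lever_grip (a point): Middle of the lever's grip: a black upright round grip, 15.6 mm across, on the end of the aluminium lever arm; its top is 24 mm above this point, the arm's top 28 mm below. It goes round lever_pivot on a level circle of 70 mm radius: shut, it is to the stand's left (+y) of the pivot; open at 1.35 rad, mostly in front (-x). The grip may turn between the fingers.
- tape_edge (a point): Centre, on the post's axis, of the lower edge of the 12 mm wide beige strip of masking tape round the post: the height mark. The collar's top rim goes level with it.
- tape_roll: Roll of masking tape lying flat, 104 mm across, 25 mm high, bystander; origin at the centre of its underside.
- pepper_mill: Wooden pepper mill, 58 mm across, 150 mm high, bystander; origin at the centre of its underside.
- salt_shaker: Salt shaker, 44 mm across, 90 mm high, bystander; origin at the centre of its underside.
- honey_jar: Jar with a red lid, 60 mm across, 86 mm high, bystander; origin at the centre of its underside.
- jam_jar: Jar with a pale lid, 62 mm across, 99 mm high, bystander; origin at the centre of its underside.
- price_block_1: Small black price card in a wooden block, 22 x 62 mm, 58 mm high, bystander; origin at the centre of its underside.

How it is judged:
By the outcome, as a careful person would: the job done as asked, in the order asked, and still so for the second after the job is handed in, while the arm keeps its last pose, push and grip.
It also fails if it takes over 42 s, if anything falls off the work surface, if the arm or the gripper's body presses on something with over 40 N, if the wrist force passes 120 N, or if a joint passes its speed limit or range.

## Robot

A 6-joint arm with a two-finger parallel gripper is mounted at the origin on a cart in front of the work surface, level with it; the furniture and walls round the work are solid. World frame = base frame: x ahead of the robot, y to its left, z up, the work surface at z = 0. Lengths are in m, angles in rad, forces in N, time in s.
With the tool pointing down it reaches from about 0.3 to 0.775 m from the base axis. Payload 14.6 kg.
Tool frame: the origin (TCP) lies at the very end of the fingers, on their centre line; the grasp point (between the pads) lies 19 mm behind it; z points along the fingers, y is the direction in which the jaws open and shut (so a half turn about z gives the same grasp; the last joint's range is limited). The gripper opens to 94 mm and grips with 3 to 60 N. Pads are 16 mm wide; open, the fingers measure 119 mm over their backs; the gripper's body (75 mm by 177 mm) begins 78 mm behind the grasp point.
Start: joints at [-1.187, 0.3, 1.521, -0, 1.321, -0.067], TCP at [0.24, -0.495, 0.205] pointing down, gripper open.
Joint ranges: [-3.03, 3.03], [-0.79, 2.21], [0.23, 2.52], [-1.04, 4.18], [0, 3.07], [-2.55, 2.55]. Speed limits (rad/s): [2.22, 2.22, 2.57, 3.14, 3.14, 3.14].

## Interface

Orientations are given as [roll, pitch, yaw] about the fixed x, y, z axes, in that order (R = Rz(yaw) Ry(pitch) Rx(roll)).
In Python, from station import ctrl, eyes gives the robot as it stands.
- The arm moves only by the tool jog_arm, never from a script. Its argument "moves" is a list of rows, each a list of 3 entries, a list of its own where there are three numbers: the shift along the world's x, y, z in mm, then the turn, a rotation vector about the world's x, y, z in units of 5 degrees (1.0 is 5 degrees), then the finger opening in mm, from 0 to 94. In form: [[[tx, ty, tz], [wx, wy, wz], jaw], ...]. A call has 1 to 5 rows; each row is the pose to reach, as a shift and turn from the pose commanded when the call began; what a row does not reach only later rows make up. A row lasts 1/12 s, in which the tool goes at most 41.7 mm and 7.16 degrees, less where a joint would pass 70% of its speed; a pose out of reach is approached as far as the arm can. A call with a gripper value outside its range is refused whole. The fingers move at their own pace and stop on an object; "squeeze" is the grip in N (left out, the last holds). Time passes only in rows, so rows that repeat a pose let the fingers close. It gives the time, the measured TCP pose, the force and the opening at its end, in the units of the state.
- ctrl.get_obs(): the state, without advancing time (a new reading comes with each control period).
- eyes.camera(name): name is "scene" or "top" or "wrist"; returns a dict with "frame" (480x640x3 uint8, red, green, blue), "vertical_fov" (degrees; the focal length in pixels is half the picture's height over the tangent of half this angle, whatever the lens; pixels are square), "cx", "cy" (the principal point, pixels), "eye" and "attitude" of the camera in the world; the wrist camera has in their place "hand_eye" (4x4, takes a point from camera to tool coordinates, whose origin is the TCP and whose axes are the flange's). Camera axes: x right, y down, z forward; pixel columns grow to the right and rows downward; lengths in m; the calibration is good to about 2 mm. A picture is of the moment at which its call begins: read the wrist's pose just before it. There is no depth.
- ctrl.hand_in(): hands the job in, once; it reports no verdict.
The state is a dict: "time_s": time; "qpos": joint angles; "joint_vel": joint speeds; "tau": joint torques, N m; "ee_pos": TCP position; "eef_rot": TCP orientation; "force": force on the tool from outside, world axes, zero at the start; "moment": the same for the moment, N m; "grip_width": finger opening in m.
Only numpy, scipy, OpenCV 4.12 (cv2) and the standard library are available. Lean on these libraries where they do the work, as an engineer would, in place of code of your own. Each camera call takes 0.05 s, during which the arm holds its last target.

## Working session

There is one attempt and no reset: what is moved stays moved. The work goes in short steps, Python scripts to look and compute and a tool call to move; the robot and the scene stay as the last step left them, time stands still between calls to the robot, and variables do not carry over. Pictures are saved under pics/ and viewed, and the job is handed in when it is done.

Besides the shell and the picture viewer there is one more tool, called by a JSON object that holds its "name" and its "arguments", one argument or row to a line. jog_arm: Moves the arm, as the interface text tells. Its arguments: {"type":"object","properties":{"moves":{"type":"array","items":{"type":"array"}},"squeeze":{"type":"number"}},"required":["moves"]}

```bash
mkdir -p pics; ls
python3 - <<'E'
from station import ctrl, eyes
import cv2
o=ctrl.get_obs();print(o)
for n in["scene","top","wrist"]:
    c=eyes.camera(n);cv2.imwrite(f"pics/{n}0.png",c["frame"][:,:,::-1]);print({k:v for k,v in c.items() if k!="frame"})
E
```

```text
pics
{'time_s': 0.0, 'qpos': array([-1.18658944e+00,  3.00445660e-01,  1.52158721e+00, -4.63559072e-06,
        1.32067266e+00, -6.65852435e-02]), 'joint_vel': array([-0.00014483, -0.00150992, -0.00069145, -0.00098817, -0.00097989,
       -0.00058242]), 'tau': array([ 1.38875846e-03, -5.31807160e+01, -3.52741778e+01,  7.08541065e-02,
        2.43660092e-02, -9.13317012e-05]), 'ee_pos': array([ 0.23952991, -0.49481477,  0.20489769]), 'eef_rot': array([-3.14048195e+00, -6.95660355e-05,  4.50793245e-01]), 'force': array([0.08993871, 0.48948784, 0.4045179 ]), 'moment': array([-0.02272513, -0.01697202,  0.01572286]), 'grip_width': 0.09434501493139033}
{'vertical_fov': 49.1665805658121, 'cx': 316.08034784174396, 'cy': 248.10821314498142, 'eye': array([0.11906737, 0.58075258, 0.63604372]), 'attitude': array([-2.23030603, -0.00669048, -2.30643213])}
{'vertical_fov': 49.27678627484305, 'cx': 319.5749256036894, 'cy': 232.85346753910946, 'eye': array([0.44552539, 0.13004919, 1.02269657]), 'attitude': array([-2.96579487,  0.01092338, -1.58628005])}
{'vertical_fov': 64.16589991825543, 'cx': 315.04275688035244, 'cy': 244.1760306771094, 'hand_eye': array([[ 6.88923067e-04, -9.71980111e-01, -2.35062097e-01,
         6.78577326e-02],
       [ 9.99998840e-01,  3.50343134e-04,  1.48214329e-03,
        -1.02592496e-03],
       [-1.35826141e-03, -2.35062846e-01,  9.71979225e-01,
        -1.80069556e-01],
       [ 0.00000000e+00,  0.00000000e+00,  0.00000000e+00,
         1.00000000e+00]])}
```

View pics/scene0.png

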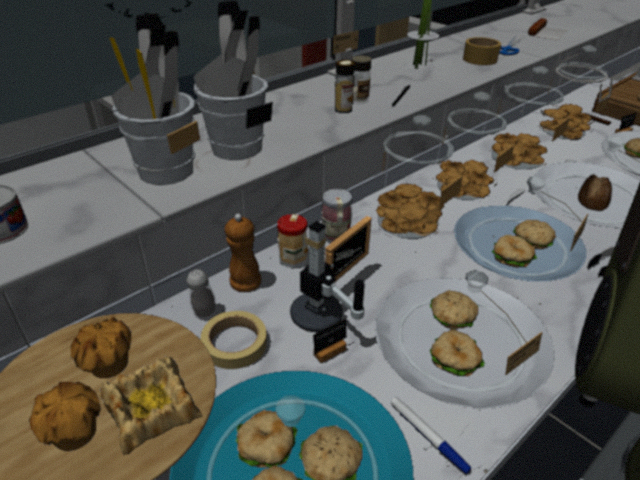

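View pics/top0.png

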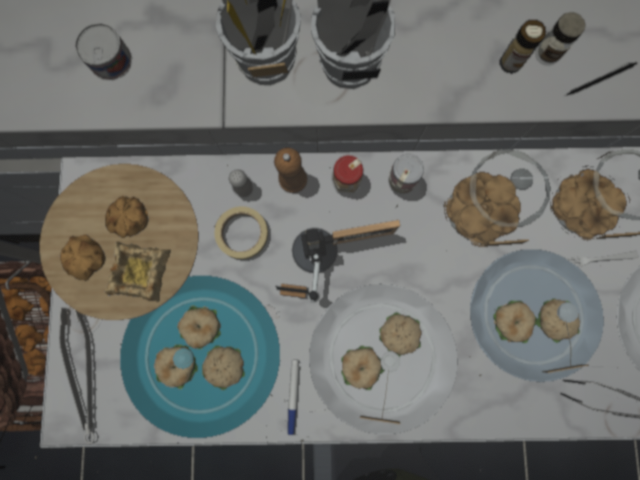

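View pics/wrist0.png

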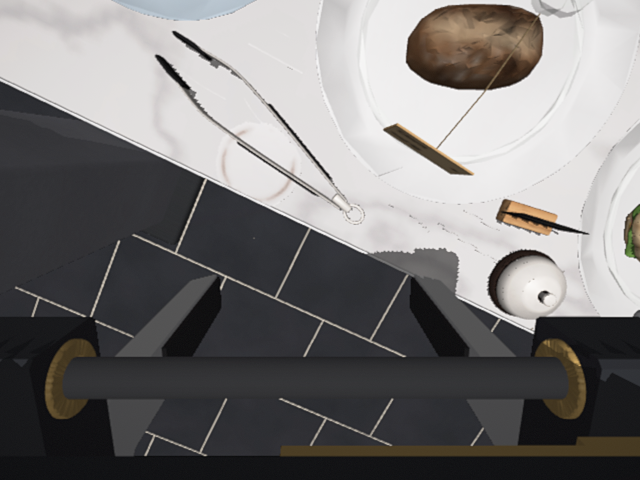

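```bash
cat > h.py <<'E'
import numpy as np, cv2
from scipy.spatial.transform import Rotation as R
def f(c): return 240/np.tan(np.radians(c["vertical_fov"]/2))
def pose(c,o=None):
    if "eye" in c: return R.from_euler("xyz",c["attitude"]).as_matrix(),np.array(c["eye"])
    Rt=R.from_euler("xyz",o["eef_rot"]).as_matrix();H=c["hand_eye"]
    return Rt@H[:3,:3],Rt@H[:3,3]+o["ee_pos"]
def ray(c,u,v,o=None):
    M,e=pose(c,o);d=M@np.array([(u-c["cx"])/f(c),(v-c["cy"])/f(c),1.]);return e,d/np.linalg.norm(d)
def onz(c,u,v,z,o=None):
    e,d=ray(c,u,v,o);return e+d*(z-e[2])/d[2]
def proj(c,p,o=None):
    M,e=pose(c,o);q=M.T@(np.array(p)-e);return q[0]/q[2]*f(c)+c["cx"],q[1]/q[2]*f(c)+c["cy"]
def tri(rs):
    A=sum(np.eye(3)-np.outer(d,d) for e,d in rs);b=sum((np.eye(3)-np.outer(d,d))@e for e,d in rs)
    p=np.linalg.solve(A,b);return p,[np.linalg.norm((np.eye(3)-np.outer(d,d))@(p-e)) for e,d in rs]
E
python3 - <<'E'
from station import eyes
import cv2
from h import *
c=eyes.camera("scene");cv2.imwrite("pics/sc1.png",cv2.resize(c["frame"][200:380,220:420,::-1],None,fx=3.3,fy=3.3,interpolation=cv2.INTER_CUBIC))
t=eyes.camera("top");cv2.imwrite("pics/tc1.png",cv2.resize(t["frame"][190:320,230:430,::-1],None,fx=4,fy=4,interpolation=cv2.INTER_CUBIC))
E
```

```text
(no output)
```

View pics/sc1.png

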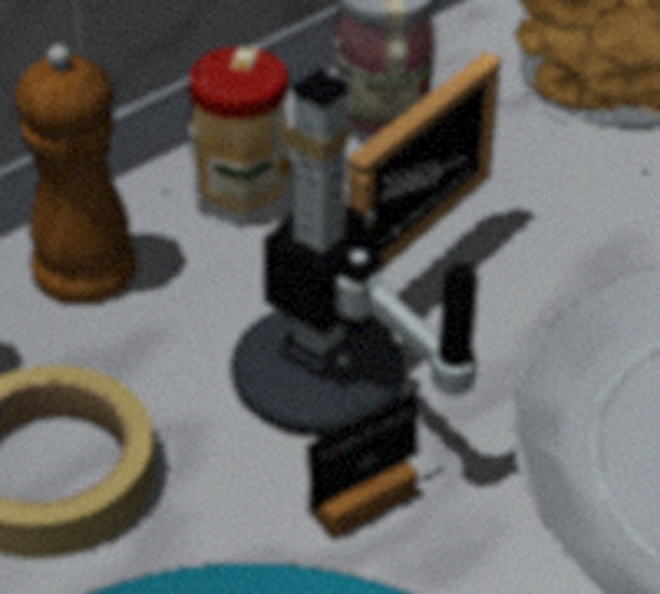

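View pics/tc1.png

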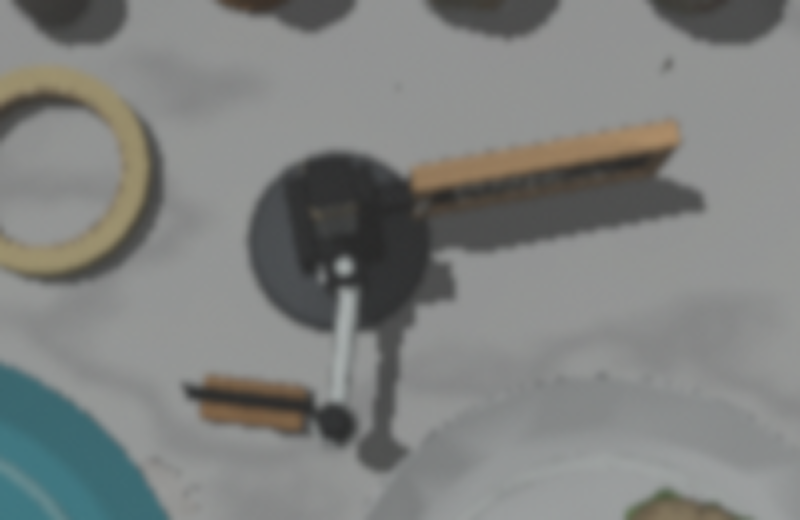

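Run:
```python
from station import eyes
from h import *
np.set_printoptions(precision=4,suppress=True)
c=eyes.camera("scene");t=eyes.camera("top")
S=lambda u,v:ray(c,220+u/3.3,200+v/3.3); T=lambda u,v:ray(t,230+u/4,190+v/4)
print("griptop",tri([S(460,268),T(336,422)]))
print("pivcap",tri([S(357,257),T(343,266)]))
print("posttop",tri([S(322,85),T(338,208)]))
foot=onz(t,230+340/4,190+242/4,0.01);print("foot",foot)
a=onz(t,230+412/4,190+168/4,.116);b=onz(t,230+678/4,190+125/4,.116);print("slate",a,b,np.degrees(np.arctan2(*(b-a)[[1,0]])))
```

```text
griptop (array([0.4968, 0.1489, 0.1339]), [np.float64(0.0007529251843685783), np.float64(0.0007529251843686529)])
pivcap (array([0.5676, 0.1448, 0.0922]), [np.float64(0.0005394450606071867), np.float64(0.0005394450606073587)])
posttop (array([0.5828, 0.1482, 0.1855]), [np.float64(0.004341061228456516), np.float64(0.004341061228456641)])
foot [0.5907 0.1478 0.01  ]
slate [0.6078 0.1138 0.116 ] [ 0.6251 -0.0038  0.116 ] -81.67459609606449
```

Run:
```python
from station import eyes
from h import *
from scipy.ndimage import map_coordinates as mc
c=eyes.camera("scene")
F=np.mean([eyes.camera("scene")["frame"].astype(float) for _ in range(4)],0)
P=np.array([.5905,.148]);y=np.radians(8.3);X=np.array([np.cos(y),np.sin(y)]);Y=np.array([-X[1],X[0]])
im=cv2.resize(c["frame"][200:380,220:420,::-1],None,fx=3.3,fy=3.3)
for nm,a,b in[("corner",-9,9),("front",-9,2),("left",0,9)]:
    q=P+a/1e3*X+b/1e3*Y
    print(nm)
    for z in np.arange(.090,.19,.0025):
        u,v=proj(c,[*q,z]);r=[mc(F[:,:,k],[[v],[u]],order=1)[0] for k in range(3)]
        print("%.4f %.1f %.1f"%(z,u,v),np.round(r),round(r[0]-r[2]))
    for z in(.097,.15,.185):
        u,v=proj(c,[*q,z]);cv2.circle(im,(int((u-220)*3.3),int((v-200)*3.3)),2,(0,0,255),-1)
cv2.imwrite("pics/chk.png",im)
```

```text
corner
0.0900 317.4 277.9 [10. 11. 13.] -3
0.0925 317.4 276.7 [23. 25. 26.] -2
0.0950 317.4 275.5 [44. 48. 48.] -4
0.0975 317.4 274.3 [62. 67. 67.] -5
0.1000 317.4 273.1 [67. 71. 73.] -5
0.1025 317.4 271.9 [69. 73. 74.] -5
0.1050 317.4 270.7 [67. 71. 72.] -6
0.1075 317.5 269.5 [67. 72. 73.] -6
0.1100 317.5 268.3 [68. 73. 74.] -6
0.1125 317.5 267.0 [69. 73. 74.] -5
0.1150 317.5 265.8 [68. 72. 75.] -7
0.1175 317.5 264.5 [68. 72. 74.] -6
0.1200 317.5 263.3 [70. 74. 75.] -5
0.1225 317.5 262.0 [68. 74. 74.] -6
0.1250 317.6 260.8 [70. 74. 76.] -6
0.1275 317.6 259.5 [69. 73. 75.] -6
0.1300 317.6 258.3 [69. 75. 75.] -6
0.1325 317.6 257.0 [70. 75. 77.] -7
0.1350 317.6 255.7 [69. 74. 75.] -6
0.1375 317.6 254.4 [70. 75. 77.] -7
0.1400 317.6 253.2 [70. 75. 77.] -7
0.1425 317.7 251.9 [67. 72. 74.] -7
0.1450 317.7 250.6 [64. 68. 70.] -6
0.1475 317.7 249.3 [63. 63. 58.] 5
0.1500 317.7 248.0 [65. 59. 44.] 21
0.1525 317.7 246.7 [65. 55. 37.] 28
0.1550 317.7 245.4 [64. 54. 35.] 29
0.1575 317.7 244.0 [68. 58. 39.] 30
0.1600 317.8 242.7 [79. 73. 56.] 23
0.1625 317.8 241.4 [80. 80. 73.] 7
0.1650 317.8 24
[... 2531 characters left out ...]
 [73. 77. 79.] -6
0.1425 313.1 249.5 [69. 73. 75.] -6
0.1450 313.1 248.2 [74. 76. 75.] 0
0.1475 313.1 246.9 [79. 75. 64.] 15
0.1500 313.1 245.6 [80. 71. 50.] 30
0.1525 313.1 244.3 [78. 66. 42.] 36
0.1550 313.1 243.0 [78. 67. 42.] 36
0.1575 313.1 241.7 [80. 71. 52.] 27
0.1600 313.1 240.4 [82. 79. 69.] 12
0.1625 313.2 239.1 [77. 82. 80.] -4
0.1650 313.2 237.7 [76. 81. 84.] -8
0.1675 313.2 236.4 [83. 88. 91.] -8
0.1700 313.2 235.1 [86. 91. 92.] -6
0.1725 313.2 233.7 [85. 91. 92.] -7
0.1750 313.2 232.4 [82. 88. 90.] -8
0.1775 313.2 231.0 [63. 68. 70.] -7
0.1800 313.2 229.6 [30. 32. 34.] -4
0.1825 313.2 228.3 [13. 14. 16.] -2
0.1850 313.2 226.9 [13. 13. 15.] -2
0.1875 313.2 225.5 [11. 10. 12.] -2
```

View pics/chk.png

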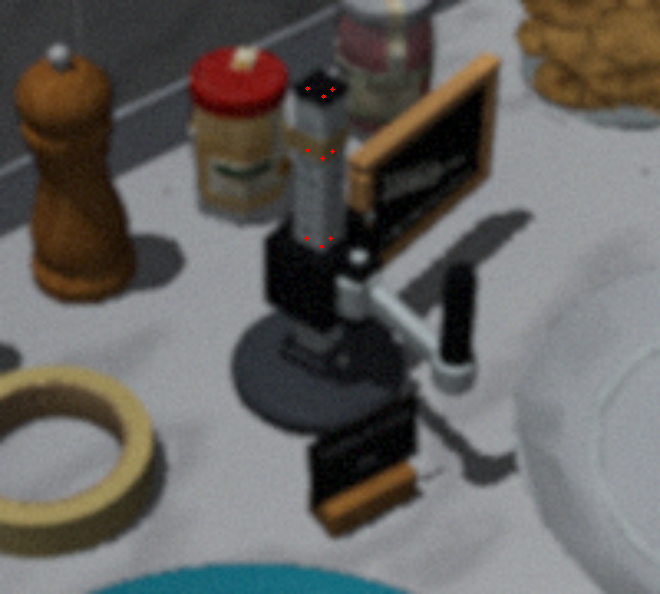

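{"name": "jog_arm", "arguments": {
  "moves": [
    [[0,0,40],[0,0,0],94],
    [[10,30,80],[0,0,1.2],94],
    [[20,65,100],[0,0,2.4],94],
    [[30,100,100],[0,0,3.6],94],
    [[40,135,100],[0,0,5],94]
  ]
}}

```text
time_s: 1.02
ee_pos: [0.2799, -0.3588, 0.3071]
eef_rot: [3.139, 0.001, 0.891]
force: [1.1, -0.8, -0.2]
grip_width: 0.0938
```

{"name": "jog_arm", "arguments": {
  "moves": [
    [[11,25,0],[0,0,1.3],94],
    [[22,50,0],[0,0,2.6],94],
    [[33,75,0],[0,0,3.9],94],
    [[44,100,0],[0,0,5.2],94],
    [[55,127,0],[0,0,6.5],94]
  ]
}}

```text
time_s: 1.43
ee_pos: [0.3349, -0.2319, 0.3056]
eef_rot: [3.141, 0.0, 1.46]
force: [0.9, 0.3, 0.2]
grip_width: 0.094
```

{"name": "jog_arm", "arguments": {
  "moves": [
    [[11,25,0],[0,0,1.3],94],
    [[22,50,0],[0,0,2.6],94],
    [[33,75,0],[0,0,3.9],94],
    [[44,100,0],[0,0,5.2],94],
    [[55,127,0],[0,0,6.5],94]
  ]
}}

```text
time_s: 1.85
ee_pos: [0.3899, -0.1048, 0.3056]
eef_rot: [3.141, 0.0, 2.027]
force: [0.2, -0.9, -0.6]
grip_width: 0.094
```

{"name": "jog_arm", "arguments": {
  "moves": [
    [[11,25,0],[0,0,1.3],94],
    [[22,50,0],[0,0,2.6],94],
    [[33,75,0],[0,0,3.9],94],
    [[44,100,0],[0,0,5.2],94],
    [[55,127,0],[0,0,6.5],94]
  ]
}}

```text
time_s: 2.27
ee_pos: [0.4449, 0.0222, 0.3056]
eef_rot: [3.141, 0.0, 2.594]
force: [-0.0, 0.4, 0.3]
grip_width: 0.0939
```

{"name": "jog_arm", "arguments": {
  "moves": [
    [[11,25,0],[0,0,1.3],94],
    [[22,50,0],[0,0,2.6],94],
    [[33,75,0],[0,0,3.9],94],
    [[44,100,0],[0,0,4.7],94],
    [[52,127,0],[0,0,5.4],94]
  ]
}}

```text
time_s: 2.68
ee_pos: [0.4971, 0.1492, 0.3054]
eef_rot: [-3.142, 0.0, 3.064]
force: [-0.0, -0.7, -0.0]
grip_width: 0.0936
```

Run:
```python
from station import ctrl,eyes
from h import *
o=ctrl.get_obs();w=eyes.camera("wrist");print(o["ee_pos"],o["eef_rot"],o["qpos"])
cv2.imwrite("pics/w2.png",w["frame"][:,:,::-1])
print(proj(w,[.4975,.149,.134],o),proj(w,[.568,.1445,.09],o))
```

```text
[0.49712347 0.14919575 0.30536733] [-3.14154965e+00  7.06309674e-05  3.06384595e+00] [ 2.21022624e-01  1.72496688e-01  1.44804719e+00 -6.19686765e-05
  1.52099393e+00 -1.27202392e+00]
(np.float64(314.275012648786), np.float64(226.85360952310396)) (np.float64(315.28207827970215), np.float64(282.7119922726421))
```

View pics/w2.png

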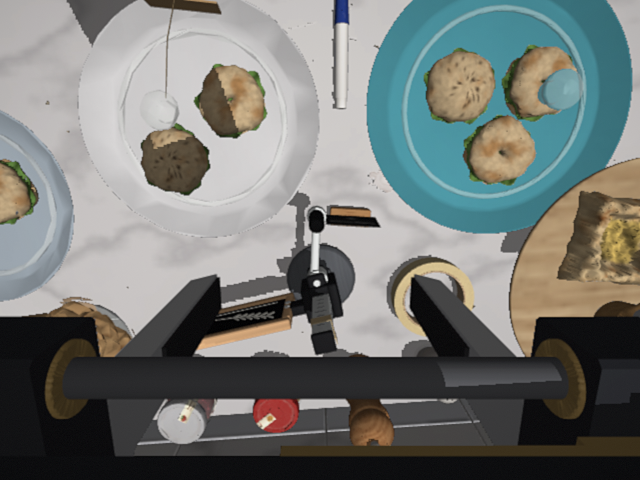

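Run:
```python
from station import ctrl,eyes
from h import *
w=eyes.camera("wrist")
cv2.imwrite("pics/w3.png",cv2.resize(w["frame"][190:360,220:420,::-1],None,fx=3.5,fy=3.5,interpolation=cv2.INTER_CUBIC))
```

```text
(no output)
```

View pics/w3.png

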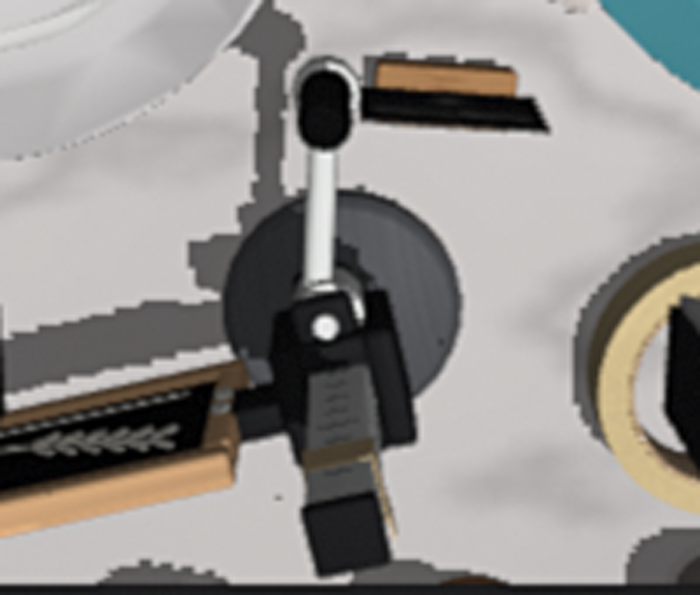

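Run:
```python
from station import ctrl,eyes
from h import *
np.set_printoptions(precision=4,suppress=True)
o=ctrl.get_obs();w=eyes.camera("wrist")
y=np.radians(8.3);X=np.array([np.cos(y),np.sin(y),0])
for nm,u,v in[("collar",310,372),("collar",369,363),("lowL",303,462),("lowR",372,447),("hiL",301,470),("hiR",375,456),("capL",305,508),("capR",374,492)]:
    e,d=ray(w,220+u/3.5,190+v/3.5,o)
    p0=np.array([.5905,.148,0])-.009*X
    print(nm,e+d*(X@(p0-e))/(X@d))
print(onz(w,312.9,224.9,.134,o),onz(w,220+325/3.5,190+326/3.5,.092,o))
```

```text
collar [0.5829 0.1376 0.0889]
collar [0.5802 0.1563 0.0918]
lowL [0.583  0.1368 0.1538]
lowR [0.5803 0.1555 0.1534]
hiL [0.5831 0.1364 0.1585]
hiR [0.5802 0.1561 0.1593]
capL [0.5829 0.1379 0.1807]
capR [0.5803 0.1552 0.1797]
[0.4951 0.1494 0.134 ] [0.567  0.1435 0.092 ]
```

{"name": "jog_arm", "arguments": {
  "moves": [
    [[-1,0,-35],[0,0,0],94],
    [[-1,0,-70],[0,0,0],94],
    [[-1,0,-105],[0,0,0],80],
    [[-1,0,-130],[0,0,0],60],
    [[-1,0,-140],[0,0,0],50]
  ]
}}

```text
time_s: 3.25
ee_pos: [0.4941, 0.1467, 0.1623]
eef_rot: [-3.14, -0.004, 3.058]
force: [0.2, -0.3, -0.9]
grip_width: 0.0773
```

Run:
```python
from station import ctrl,eyes
from h import *
o=ctrl.get_obs();w=eyes.camera("wrist");print(o["ee_pos"],o["grip_width"])
cv2.imwrite("pics/w4.png",w["frame"][:,:,::-1])
```

```text
[0.49408424 0.14671197 0.16227585] 0.07730485513271963
```

View pics/w4.png

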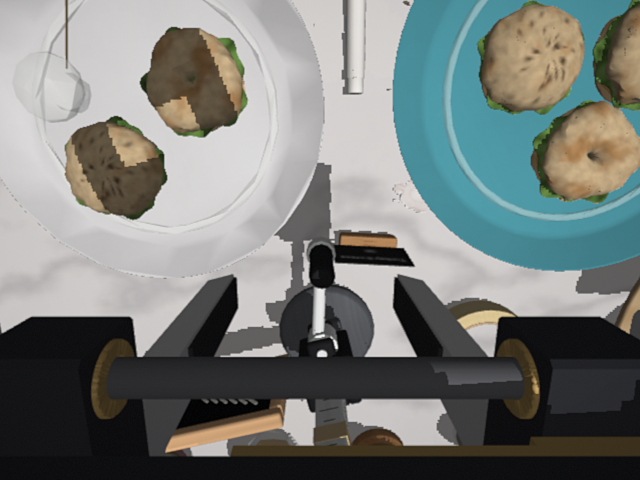

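Run:
```python
from station import ctrl,eyes
from h import *
o=ctrl.get_obs();w=eyes.camera("wrist");print(o["ee_pos"],o["grip_width"])
print(onz(w,320.5,275,.134,o))
cv2.imwrite("pics/w5.png",cv2.resize(w["frame"][220:370,220:420,::-1],None,fx=3.5,fy=3.5,interpolation=cv2.INTER_CUBIC))
```

```text
[0.49427286 0.14684544 0.16236641] 0.07351003920454989
[0.494738   0.15056809 0.134     ]
```

View pics/w5.png

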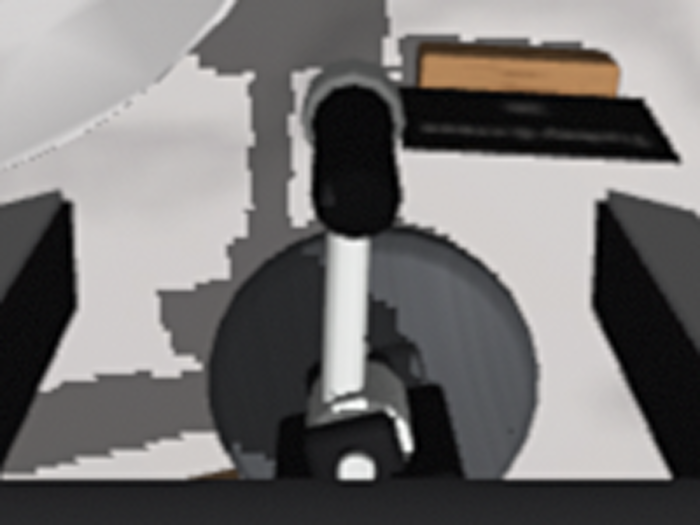

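{"name": "jog_arm", "arguments": {
  "moves": [
    [[0,0,-25],[0,0,0],50],
    [[0,1,-50],[0,0,0],45],
    [[0,1,-71],[0,0,0],40],
    [[0,1,-73],[0,0,0],35],
    [[0,1,-73],[0,0,0],35]
  ]
}}

```text
time_s: 3.77
ee_pos: [0.4962, 0.1488, 0.0937]
eef_rot: [3.141, 0.001, 3.06]
force: [0.8, -1.3, 0.1]
grip_width: 0.0367
```

{"name": "jog_arm", "arguments": {
  "moves": [
    [[0,0,0],[0,0,0],30],
    [[0,0,0],[0,0,0],30],
    [[0,0,0],[0,0,0],30]
  ]
}}

```text
time_s: 4.02
ee_pos: [0.4964, 0.1491, 0.094]
eef_rot: [3.141, 0.002, 3.06]
force: [-0.1, 1.0, 0.0]
grip_width: 0.0303
```

Run:
```python
from station import ctrl,eyes
from h import *
o=ctrl.get_obs();w=eyes.camera("wrist");print(o["ee_pos"],o["eef_rot"],o["grip_width"],o["force"])
cv2.imwrite("pics/w6.png",w["frame"][150:,:,::-1])
c=eyes.camera("scene");cv2.imwrite("pics/sc6.png",cv2.resize(c["frame"][180:380,220:460,::-1],None,fx=3,fy=3,interpolation=cv2.INTER_CUBIC))
```

```text
[0.49635608 0.14907403 0.09402842] [3.14087167e+00 2.29909882e-03 3.05994314e+00] 0.030270996576441566 [-0.10108764  1.01391398  0.00603302]
```

View pics/w6.png

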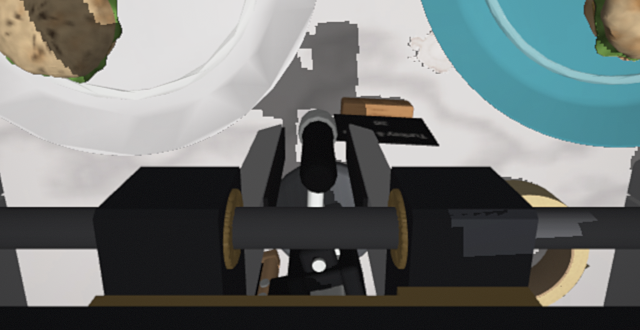

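View pics/sc6.png

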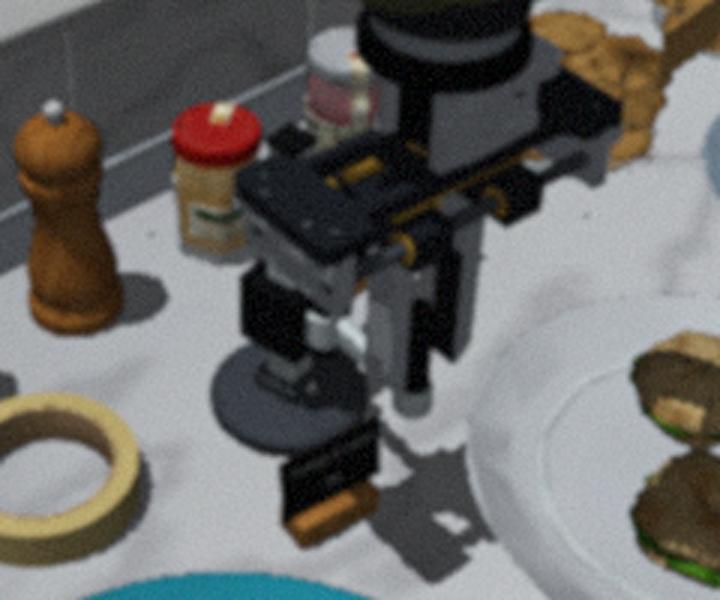

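{"name": "jog_arm", "arguments": {
  "moves": [
    [[0,0,-2],[0,0,0],15],
    [[0,0,-2],[0,0,0],10],
    [[0,0,-2],[0,0,0],10],
    [[0,0,-2],[0,0,0],10],
    [[0,0,-2],[0,0,0],10]
  ],
  "squeeze": 45
}}

```text
time_s: 4.53
ee_pos: [0.4955, 0.149, 0.0904]
eef_rot: [-3.142, -0.0, 3.06]
force: [-1.3, 1.2, 0.6]
grip_width: 0.0151
```

{"name": "jog_arm", "arguments": {
  "moves": [
    [[0,0,0],[0,0,0],5],
    [[0,0,0],[0,0,0],5],
    [[0,0,0],[0,0,0],5]
  ]
}}

```text
time_s: 4.78
ee_pos: [0.4955, 0.149, 0.0904]
eef_rot: [3.142, -0.0, 3.06]
force: [-1.2, 1.2, -0.6]
grip_width: 0.0149
```

{"name": "jog_arm", "arguments": {
  "moves": [
    [[0,0,4],[0,0,0],5],
    [[0,0,10],[0,0,0],5],
    [[0,0,17],[0,0,0],5],
    [[0,0,24],[0,0,0],5],
    [[0,0,30],[0,0,0],5]
  ]
}}

```text
time_s: 5.2
ee_pos: [0.4955, 0.1489, 0.1214]
eef_rot: [-3.142, -0.0, 3.06]
force: [1.0, 1.6, -5.1]
grip_width: 0.0152
```

{"name": "jog_arm", "arguments": {
  "moves": [
    [[0,0,5],[0,0,0],5],
    [[0,0,10],[0,0,0],5],
    [[0,0,15],[0,0,0],5],
    [[0,0,15],[0,0,0],5],
    [[0,0,15],[0,0,0],5]
  ]
}}

```text
time_s: 5.62
ee_pos: [0.4955, 0.1489, 0.1356]
eef_rot: [-3.142, 0.0, 3.06]
force: [-1.0, 0.9, -3.0]
grip_width: 0.0153
```

Run:
```python
from station import ctrl,eyes
from h import *
o=ctrl.get_obs();w=eyes.camera("wrist");print(o["ee_pos"],o["eef_rot"],o["grip_width"],o["force"])
cv2.imwrite("pics/w7.png",w["frame"][:,:,::-1])
c=eyes.camera("scene");cv2.imwrite("pics/sc7.png",cv2.resize(c["frame"][180:380,220:460,::-1],None,fx=3,fy=3,interpolation=cv2.INTER_CUBIC))
```

```text
[0.49553676 0.14892322 0.13559601] [-3.14156825e+00  2.02750343e-05  3.06009319e+00] 0.015296543829418334 [-1.01091891  0.89847382 -2.99787502]
```

View pics/w7.png

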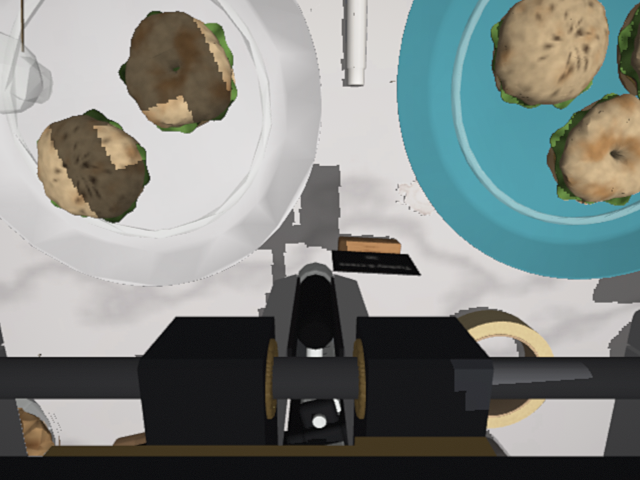

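View pics/sc7.png

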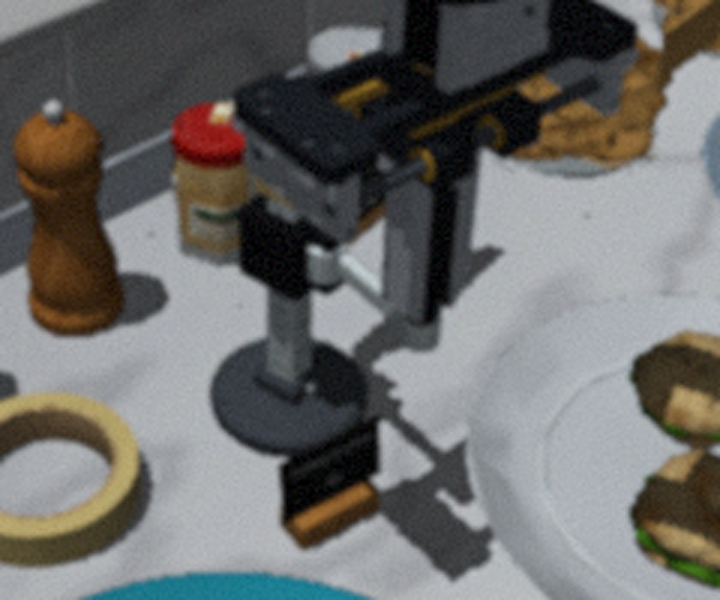

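Run:
```python
from station import eyes
from h import *
from scipy.ndimage import map_coordinates as mc
w=eyes.camera("wrist");F=cv2.imread("pics/w2.png")[:,:,::-1].astype(float)
o=dict(ee_pos=np.array([0.49712347,0.14919575,0.30536733]),eef_rot=[-3.14154965,7.06e-05,3.06384595])
cv2.imwrite("pics/w2z.png",cv2.resize(F[270:360,280:360,::-1].astype(np.uint8),None,fx=6.6,fy=6.6,interpolation=cv2.INTER_CUBIC))
P=np.array([.5895,.1475]);y=np.radians(8.3);X=np.array([np.cos(y),np.sin(y)]);Y=np.array([-X[1],X[0]])
for b in(-4,0,4):
    q=P-.009*X+b/1e3*Y;print(b)
    for z in np.r_[np.arange(.084,.104,.002),np.arange(.14,.19,.002)]:
        u,v=proj(w,[*q,z],o);r=[mc(F[:,:,k],[[v],[u]],order=1)[0] for k in range(3)]
        print("%.4f %.1f %.1f"%(z,u,v),np.round(r),round(r[0]-r[2]))
```

```text
-4
0.0840 314.2 292.2 [12. 12. 13.] 0
0.0860 314.2 292.9 [12. 13. 14.] -2
0.0880 314.2 293.5 [11. 12. 12.] -1
0.0900 314.2 294.2 [11. 11. 11.] 0
0.0920 314.1 294.9 [14. 13. 14.] 0
0.0940 314.1 295.5 [27. 27. 27.] 0
0.0960 314.1 296.2 [43. 44. 44.] 0
0.0980 314.1 296.9 [62. 63. 62.] 1
0.1000 314.1 297.6 [70. 71. 70.] 0
0.1020 314.1 298.3 [74. 75. 74.] -1
0.1400 314.0 312.9 [74. 75. 74.] 0
0.1420 314.0 313.8 [74. 76. 75.] -1
0.1440 314.0 314.6 [75. 75. 75.] 0
0.1460 314.0 315.5 [74. 75. 75.] -1
0.1480 314.0 316.4 [74. 74. 73.] 1
0.1500 314.0 317.3 [73. 71. 66.] 7
0.1520 314.0 318.2 [72. 65. 53.] 19
0.1540 313.9 319.1 [71. 61. 45.] 26
0.1560 313.9 320.0 [70. 60. 45.] 25
0.1580 313.9 320.9 [69. 60. 46.] 23
0.1600 313.9 321.9 [71. 62. 46.] 25
0.1620 313.9 322.8 [77. 69. 55.] 23
0.1640 313.9 323.8 [82. 78. 68.] 14
0.1660 313.9 324.8 [77. 77. 75.] 2
0.1680 313.9 325.7 [73. 74. 74.] -1
0.1700 313.9 326.7 [73. 74. 74.] -1
0.1720 313.9 327.7 [73. 74. 73.] -1
0.1740 313.9 328.7 [73. 74. 73.] 0
0.1760 313.9 329.8 [74. 74. 74.] 0
0.1780 313.8 330.8 [74. 75. 74.] 0
0.1800 313.8 331.9 [69. 70. 70.]
[... 1939 characters left out ...]
.2 315.6 [67. 63. 57.] 10
0.1520 322.3 316.5 [71. 64. 52.] 19
0.1540 322.3 317.4 [70. 61. 46.] 24
0.1560 322.3 318.3 [70. 61. 46.] 24
0.1580 322.4 319.2 [70. 60. 46.] 24
0.1600 322.4 320.1 [71. 61. 47.] 24
0.1620 322.4 321.0 [78. 70. 56.] 22
0.1640 322.5 322.0 [83. 79. 70.] 13
0.1660 322.5 323.0 [70. 70. 70.] 0
0.1680 322.6 323.9 [61. 61. 62.] -1
0.1700 322.6 324.9 [74. 75. 74.] 0
0.1720 322.6 325.9 [76. 77. 76.] 0
0.1740 322.7 326.9 [76. 76. 76.] 0
0.1760 322.7 327.9 [76. 76. 76.] 0
0.1780 322.8 329.0 [77. 77. 77.] 0
0.1800 322.8 330.0 [72. 72. 72.] 0
0.1820 322.9 331.1 [44. 45. 44.] 0
0.1840 322.9 332.1 [14. 13. 13.] 1
0.1860 322.9 333.2 [20. 20. 22.] -2
0.1880 323.0 334.3 [29. 29. 31.] -2
```

View pics/w2z.png

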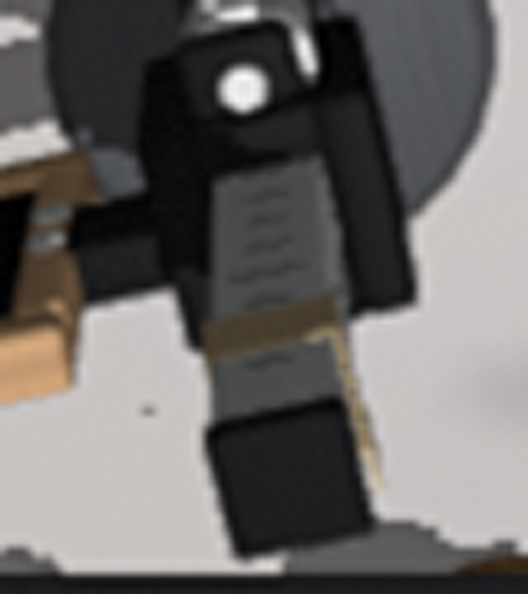

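{"name": "jog_arm", "arguments": {
  "moves": [
    [[0,0,4],[0,0,1],5],
    [[0,0,8],[0,0,2.2],5],
    [[0,0,9],[0,0,3.4],5],
    [[0,0,9],[0,0,4.6],5],
    [[0,0,9],[0,0,5],5]
  ]
}}

```text
time_s: 6.18
ee_pos: [0.495, 0.148, 0.1439]
eef_rot: [-3.141, -0.003, -2.781]
force: [-4.1, -6.9, -2.8]
grip_width: 0.015
```

{"name": "jog_arm", "arguments": {
  "moves": [
    [[0,0,0],[0,0,1],5],
    [[0,0,0],[0,0,2.2],5],
    [[0,0,0],[0,0,3.4],5],
    [[0,0,0],[0,0,4.2],5],
    [[0,0,0],[0,0,4.2],5]
  ]
}}

```text
time_s: 6.6
ee_pos: [0.4957, 0.1482, 0.1441]
eef_rot: [-3.141, -0.001, -2.417]
force: [1.0, -4.7, -4.4]
grip_width: 0.0147
```

Run:
```python
from station import ctrl,eyes
from h import *
o=ctrl.get_obs();w=eyes.camera("wrist");print(o["ee_pos"],o["eef_rot"],o["grip_width"],o["force"])
cv2.imwrite("pics/w8.png",w["frame"][:,:,::-1])
c=eyes.camera("scene");cv2.imwrite("pics/sc8.png",cv2.resize(c["frame"][180:380,220:460,::-1],None,fx=3,fy=3,interpolation=cv2.INTER_CUBIC))
```

```text
[0.49565448 0.14815827 0.14406818] [-3.14088230e+00 -1.17679475e-03 -2.41686209e+00] 0.014742977500857487 [ 0.98992039 -4.68658351 -4.41347335]
```

View pics/sc8.png

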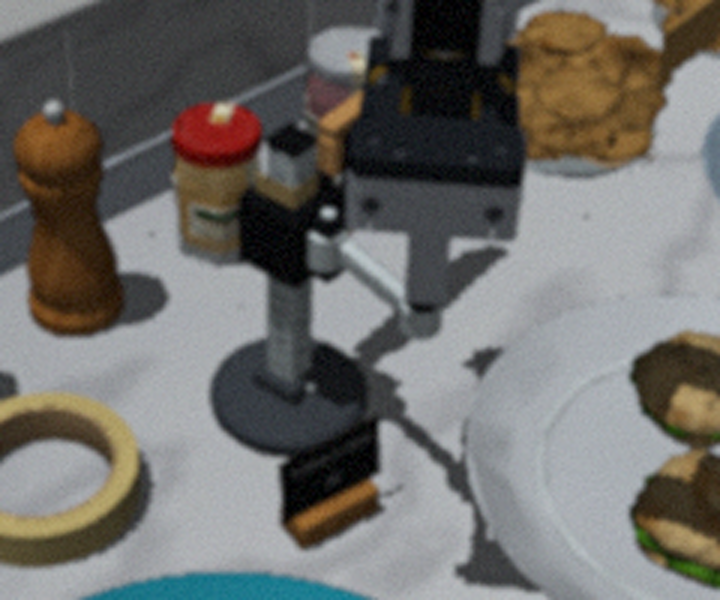

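View pics/w8.png

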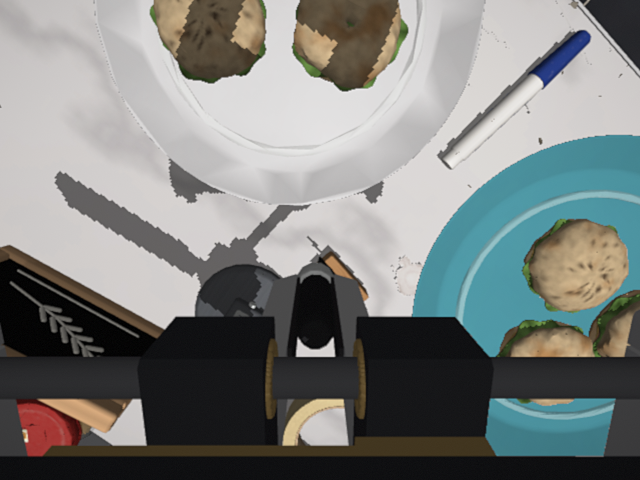

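```bash
cat > prof.py <<'E'
from station import ctrl,eyes
from h import *
from scipy.ndimage import map_coordinates as mc
c=eyes.camera("scene");fr=[c["frame"].astype(float)]+[eyes.camera("scene")["frame"].astype(float) for _ in range(3)]
F=np.mean(fr,0)
P=np.array([.5905,.148]);y=np.radians(8.3);X=np.array([np.cos(y),np.sin(y)]);Y=np.array([-X[1],X[0]])
zs=np.arange(.138,.172,.0015)
for nm,a,b in[("corner",-9,9),("front",-9,2),("left",0,9)]:
    q=P+a/1e3*X+b/1e3*Y;out=[]
    for z in zs:
        u,v=proj(c,[*q,z]);r=[mc(F[:,:,k],[[v],[u]],order=1)[0] for k in range(3)];out.append("%.1f:%d/%d"%(z*1e3,r[0],r[0]-r[2]))
    print(nm,*out)
cv2.imwrite("pics/z%d.png"%(ctrl.get_obs()["time_s"]*100),cv2.resize(F[210:290,280:360,::-1].astype(np.uint8),None,fx=7,fy=7,interpolation=cv2.INTER_CUBIC))
print(ctrl.get_obs()["time_s"],ctrl.get_obs()["ee_pos"],ctrl.get_obs()["force"])
E
python3 prof.py; ls pics/z*
```

```text
corner 138.0:11/-1 139.5:12/-3 141.0:13/-4 142.5:14/-5 144.0:11/-6 145.5:19/0 147.0:35/10 148.5:53/22 150.0:66/28 151.5:71/30 153.0:73/31 154.5:74/32 156.0:75/33 157.5:80/34 159.0:87/31 160.5:93/23 162.0:95/12 163.5:91/1 165.0:86/-6 166.5:82/-8 168.0:82/-7 169.5:82/-6 171.0:81/-4
front 138.0:12/-2 139.5:13/-2 141.0:14/-2 142.5:16/-2 144.0:17/0 145.5:26/2 147.0:37/10 148.5:48/16 150.0:56/22 151.5:60/28 153.0:62/28 154.5:61/27 156.0:61/25 157.5:64/24 159.0:64/16 160.5:62/8 162.0:60/1 163.5:60/-3 165.0:61/-4 166.5:61/-5 168.0:61/-5 169.5:62/-6 171.0:65/-6
left 138.0:10/-3 139.5:10/-4 141.0:12/-5 142.5:14/-3 144.0:21/0 145.5:37/9 147.0:56/21 148.5:74/31 150.0:86/37 151.5:90/39 153.0:90/40 154.5:90/40 156.0:90/37 157.5:91/31 159.0:96/22 160.5:92/8 162.0:87/-2 163.5:85/-6 165.0:87/-7 166.5:93/-7 168.0:95/-9 169.5:96/-10 171.0:97/-8
6.9 [0.49568023 0.14841871 0.144216  ] [ 0.80321203 -6.27433226 -4.55858164]
pics/z690.png
```

{"name": "jog_arm", "arguments": {
  "moves": [
    [[0,0,0.5],[0,0,0],5],
    [[0,0,1.1],[0,0,0],5],
    [[0,0,1.1],[0,0,0],5]
  ]
}}

```text
time_s: 7.15
ee_pos: [0.4957, 0.1484, 0.1454]
eef_rot: [-3.141, -0.001, -2.422]
force: [-0.3, -5.8, -2.9]
grip_width: 0.0151
```

```bash
python3 prof.py
python3 - <<'E'
import numpy as np
g=lambda a:70*np.array([np.cos(np.radians(a)),np.sin(np.radians(a))])
a=175.7
while a>92:
    print(a,[np.round(g(a-4*k)-g(a),1).tolist() for k in range(1,6)]);a-=20
E
```

```text
corner 138.0:8/-1 139.5:12/-2 141.0:14/-2 142.5:14/-1 144.0:14/-2 145.5:15/-2 147.0:23/3 148.5:38/13 150.0:57/23 151.5:68/29 153.0:74/32 154.5:75/34 156.0:76/34 157.5:77/34 159.0:88/33 160.5:92/25 162.0:92/12 163.5:90/0 165.0:85/-5 166.5:81/-8 168.0:80/-8 169.5:81/-7 171.0:82/-7
front 138.0:10/-1 139.5:12/-2 141.0:11/-4 142.5:11/-5 144.0:15/-2 145.5:19/1 147.0:29/6 148.5:39/13 150.0:47/21 151.5:55/25 153.0:59/26 154.5:61/26 156.0:62/25 157.5:65/22 159.0:64/16 160.5:62/7 162.0:60/1 163.5:59/-1 165.0:58/-3 166.5:61/-5 168.0:62/-6 169.5:63/-6 171.0:63/-5
left 138.0:10/-1 139.5:10/-5 141.0:12/-3 142.5:15/-3 144.0:20/-2 145.5:25/5 147.0:43/14 148.5:63/25 150.0:79/34 151.5:89/39 153.0:90/40 154.5:90/41 156.0:91/38 157.5:94/32 159.0:97/21 160.5:95/9 162.0:87/-1 163.5:84/-7 165.0:88/-9 166.5:92/-8 168.0:97/-7 169.5:97/-7 171.0:98/-8
7.35 [0.49566895 0.14840799 0.14538984] [-0.12524646 -5.54054378 -3.64792446]
175.7 [[0.5, 4.9], [1.4, 9.7], [2.6, 14.4], [4.2, 19.0], [6.0, 23.6]]
155.7 [[2.2, 4.4], [4.6, 8.6], [7.4, 12.6], [10.4, 16.5], [13.7, 20.1]]
135.7 [[3.5, 3.4], [7.3, 6.5], [11.3, 9.3], [15.4, 11.9], [19.7, 14.2]]
115.69999999999999 [[4.5, 2.0], [9.1, 3.6], [13.8, 4.9], [18.6, 5.9], [23.4, 6.6]]
95.69999999999999 [[4.9, 0.3], [9.8, 0.3], [14.6, -0.1], [19.5, -0.8], [24.2, -1.8]]
```

{"name": "jog_arm", "arguments": {
  "moves": [
    [[0.5,4.9,0],[0,0,-0.8],5],
    [[1.4,9.7,0],[0,0,-1.6],5],
    [[2.6,14.4,0],[0,0,-2.4],5],
    [[4.2,19,0],[0,0,-3.2],5],
    [[6,23.6,0],[0,0,-4],5]
  ]
}}

```text
time_s: 7.77
ee_pos: [0.5011, 0.1724, 0.1451]
eef_rot: [-3.142, -0.002, -2.774]
force: [-3.7, -4.2, -3.1]
grip_width: 0.0147
```

{"name": "jog_arm", "arguments": {
  "moves": [
    [[2.2,4.4,0],[0,0,-0.8],5],
    [[4.6,8.6,0],[0,0,-1.6],5],
    [[7.4,12.6,0],[0,0,-2.4],5],
    [[10.4,16.5,0],[0,0,-3.2],5],
    [[13.7,20.1,0],[0,0,-4],5]
  ]
}}

```text
time_s: 8.18
ee_pos: [0.5142, 0.1931, 0.1449]
eef_rot: [-3.142, -0.003, -3.123]
force: [-8.5, 0.2, -2.5]
grip_width: 0.015
```

```bash
python3 prof.py; ls -t pics|head -1
```

```text
corner 138.0:64/-5 139.5:64/-5 141.0:63/-4 142.5:63/-4 144.0:61/-5 145.5:63/-5 147.0:63/-5 148.5:63/-5 150.0:62/-6 151.5:64/-5 153.0:61/-5 154.5:53/-4 156.0:44/-3 157.5:36/-3 159.0:33/-6 160.5:36/-7 162.0:40/-7 163.5:44/-7 165.0:43/-8 166.5:40/-6 168.0:43/-5 169.5:49/-6 171.0:54/-6
front 138.0:62/-4 139.5:63/-6 141.0:62/-6 142.5:61/-6 144.0:62/-6 145.5:64/-6 147.0:63/-6 148.5:63/-6 150.0:62/-6 151.5:61/-7 153.0:54/-5 154.5:47/-4 156.0:40/-4 157.5:35/-4 159.0:36/-6 160.5:40/-7 162.0:43/-8 163.5:44/-8 165.0:42/-6 166.5:35/-6 168.0:26/-5 169.5:20/-3 171.0:17/0
left 138.0:14/-7 139.5:16/-3 141.0:16/-4 142.5:15/-3 144.0:16/-1 145.5:22/-1 147.0:25/-1 148.5:26/-3 150.0:26/-3 151.5:26/-3 153.0:26/-3 154.5:27/-3 156.0:26/-5 157.5:29/-5 159.0:40/-3 160.5:55/-4 162.0:66/-6 163.5:74/-7 165.0:76/-7 166.5:70/-6 168.0:73/-6 169.5:68/-7 171.0:61/-6
8.3833 [0.51443169 0.19320383 0.14492291] [-5.801925    1.60041438 -3.80591285]
z838.png
```

{"name": "jog_arm", "arguments": {
  "moves": [
    [[3,3.6,0.6],[0,0,-0.8],5],
    [[6.6,6.8,0.6],[0,0,-1.6],5],
    [[10.4,9.8,0.6],[0,0,-2.4],5],
    [[14.5,12.5,0.6],[0,0,-3.2],5],
    [[18.8,14.8,0.6],[0,0,-4],5]
  ]
}}

```text
time_s: 8.8
ee_pos: [0.5331, 0.2079, 0.1456]
eef_rot: [-3.141, -0.003, 2.811]
force: [-9.7, 0.3, -2.6]
grip_width: 0.015
```

Run:
```python
from station import ctrl,eyes
from h import *
o=ctrl.get_obs();print(o["ee_pos"],o["eef_rot"],o["force"],o["moment"])
for n in("wrist","scene"):
    w=eyes.camera(n);cv2.imwrite(f"pics/{n}9.png",w["frame"][:,:,::-1] if n=="wrist" else cv2.resize(w["frame"][180:380,220:460,::-1],None,fx=3,fy=3,interpolation=cv2.INTER_CUBIC))
```

```text
[0.53314423 0.2078576  0.14558145] [-3.14050338e+00 -2.97712778e-03  2.81146101e+00] [-9.7207093   0.28252957 -2.61438251] [ 0.05264456  1.41211152 -0.2222807 ]
```

View pics/wrist9.png

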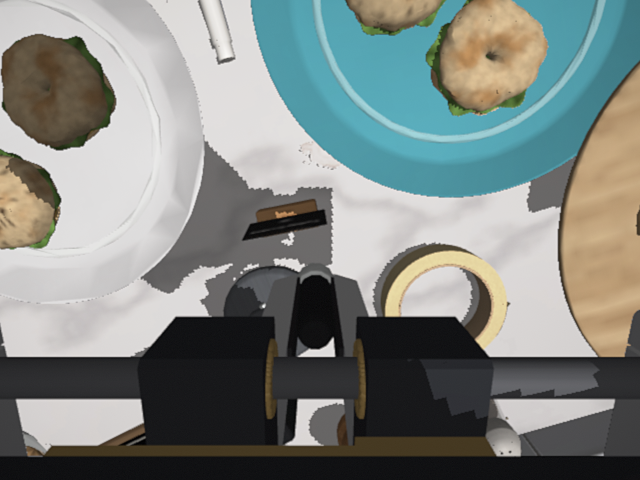

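View pics/scene9.png

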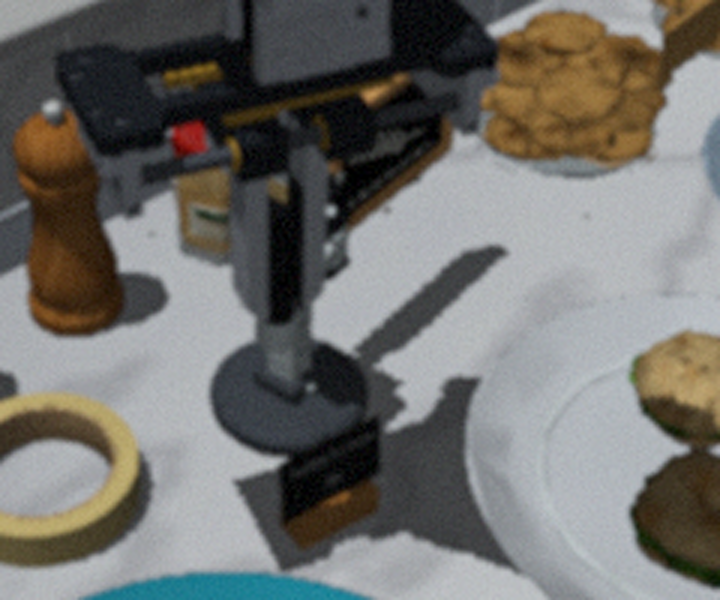

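{"name": "jog_arm", "arguments": {
  "moves": [
    [[4.5,2.1,0],[0,0,-0.8],5],
    [[9.1,3.8,0],[0,0,-1.6],5],
    [[13.8,5.2,0],[0,0,-2.4],5],
    [[18.6,6.2,0],[0,0,-3.2],5],
    [[21,6.7,0],[0,0,-3.7],5]
  ]
}}

```text
time_s: 9.32
ee_pos: [0.5525, 0.2147, 0.1455]
eef_rot: [-3.137, -0.006, 2.491]
force: [-31.2, -3.8, 7.4]
grip_width: 0.0147
```

{"name": "jog_arm", "arguments": {
  "moves": [
    [[0,0,0],[0,0,0],5],
    [[0,0,0],[0,0,0],5]
  ]
}}

```text
time_s: 9.48
ee_pos: [0.5523, 0.2146, 0.1456]
eef_rot: [-3.137, -0.006, 2.494]
force: [-23.9, -0.6, 4.1]
grip_width: 0.0154
```

Run:
```python
from station import ctrl,eyes
from h import *
o=ctrl.get_obs();print(o["ee_pos"],o["eef_rot"],o["force"],o["moment"])
for n in("wrist","scene","top"):
    w=eyes.camera(n);cv2.imwrite(f"pics/{n}10.png",w["frame"][:,:,::-1] if n=="wrist" else cv2.resize(w["frame"][180:380,220:460,::-1],None,fx=3,fy=3,interpolation=cv2.INTER_CUBIC))
```

```text
[0.55228344 0.21455292 0.14557277] [-3.13679631 -0.00554282  2.49396252] [-23.90004568  -0.61414206   4.118044  ] [-0.01288582  4.03058597 -0.15404306]
```

View pics/wrist10.png

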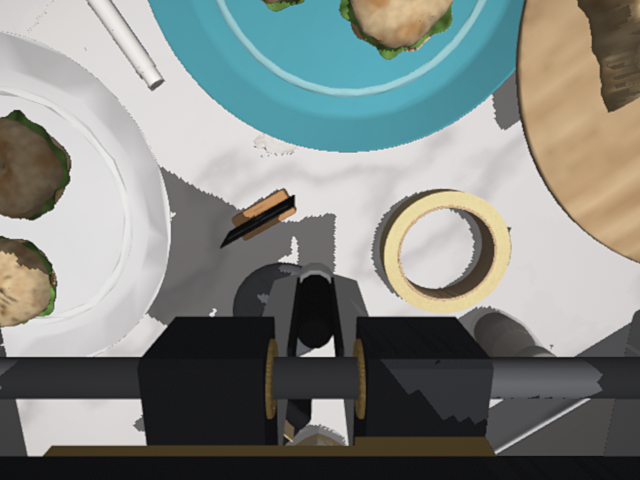

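View pics/scene10.png

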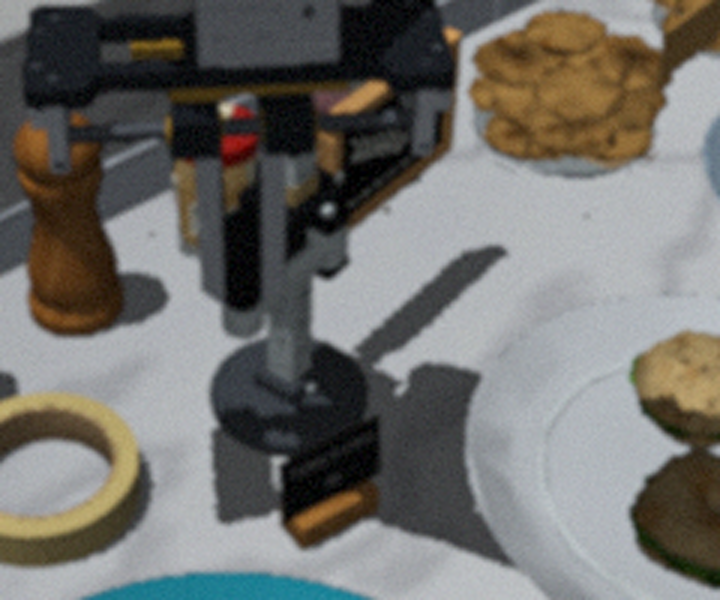

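View pics/top10.png

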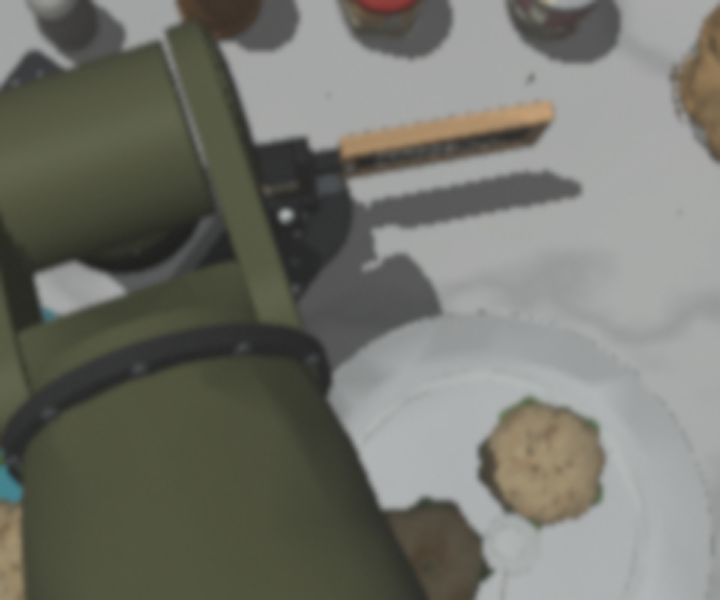

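{"name": "jog_arm", "arguments": {
  "moves": [
    [[1,0,0],[0,0,-0.3],5],
    [[2,0.1,0],[0,0,-0.4],5],
    [[2,0.1,0],[0,0,-0.4],5]
  ]
}}

```text
time_s: 9.88
ee_pos: [0.5529, 0.2146, 0.1454]
eef_rot: [-3.134, -0.008, 2.459]
force: [-35.7, -1.2, 9.1]
grip_width: 0.0147
```

Run:
```python
from station import eyes,ctrl
from h import *
o=ctrl.get_obs();print(o["ee_pos"],o["eef_rot"],o["force"],o["moment"])
t=eyes.camera("top")
T=lambda u,v,z:onz(t,220+u/3,180+v/3,z)
a,b=T(342,136,.170),T(552,100,.170);print(np.degrees(np.arctan2(*(b-a)[[1,0]]))+90)
a,b=T(342,160,.170),T(552,118,.170);print(np.degrees(np.arctan2(*(b-a)[[1,0]]))+90)
print("pivot",T(286,215,.146))
```

```text
[0.55289964 0.21461579 0.14544128] [-3.13384446 -0.00769109  2.45901722] [-35.69348135  -1.16111211   9.11694117] [-0.34199769  6.07568974 -0.16499741]
8.891780851535842
10.478908292351235
pivot [0.56920955 0.14488608 0.146     ]
```

{"name": "jog_arm", "arguments": {
  "moves": [
    [[-1.5,0,0],[0,0,0.2],5],
    [[-2.2,0,0.3],[0,0,0.4],5],
    [[-2.2,0,0.3],[0,0,0.4],5]
  ]
}}

```text
time_s: 10.18
ee_pos: [0.5522, 0.2144, 0.1456]
eef_rot: [-3.137, -0.005, 2.495]
force: [-20.5, -1.4, 0.8]
grip_width: 0.015
```

Run:
```python
from station import eyes,ctrl
from h import *
o=ctrl.get_obs();print(o["ee_pos"],o["eef_rot"],o["force"],o["moment"],o["time_s"])
c=eyes.camera("scene")
F=np.mean([eyes.camera("scene")["frame"].astype(float) for _ in range(4)],0)
cv2.imwrite("pics/z11.png",cv2.resize(F[220:290,290:360,::-1].astype(np.uint8),None,fx=8,fy=8,interpolation=cv2.INTER_CUBIC))
```

```text
[0.55216943 0.21435287 0.14563122] [-3.13688997 -0.0050163   2.49495008] [-20.52321082  -1.44341978   0.8423332 ] [-0.13017643  3.595291   -0.33671527] 10.1833
```

View pics/z11.png

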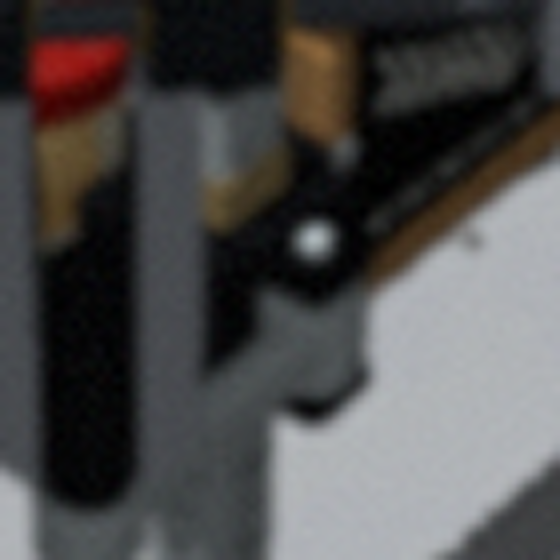

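```bash
python3 prof.py | grep -v -e left -e "^corner"
python3 - <<'E'
from h import *
import cv2
E
```

```text
front 138.0:9/-1 139.5:10/0 141.0:10/-2 142.5:11/-4 144.0:14/-4 145.5:20/0 147.0:30/8 148.5:40/14 150.0:50/19 151.5:57/24 153.0:60/27 154.5:64/28 156.0:67/28 157.5:68/25 159.0:67/18 160.5:67/10 162.0:64/2 163.5:61/-3 165.0:63/-4 166.5:65/-5 168.0:68/-6 169.5:68/-6 171.0:67/-7
10.6333 [0.55217512 0.21437675 0.14561314] [-20.73190962  -1.3733528    1.21716486]
```

Run:
```python
from station import ctrl
print(ctrl.hand_in()); o=ctrl.get_obs();print(o["time_s"],o["ee_pos"],o["force"],o["grip_width"])
```

```text
the job is handed in; nothing more can be done
None
the job is handed in; nothing more can be done
```

I took the lever's upright grip, raised the slate about 54 mm to the tape mark and swung the lever shut there. I handed the job in still holding the grip, at about 10.6 s on the clock.

- **Height:** with the lever shut, the scene camera put the collar's rim within about 0.3 mm of the tape's lower edge. Only the post's front face could be read, because the gripper hid the rest. Before the swing, all three readings agreed to about 0.2 mm.
- **Lever shut:** at hand-in the lever was pushed shut with about 20 N. An extra 2 mm of commanded push moved it only 0.6 mm while the force rose to about 36 N, so I take it to be on its stop. By my camera estimate of the pivot, the angle was 1–3° short of fully shut, which is within the error of that estimate.
- **Grip:** the fingers were closed on it (opening 15 mm), and the wrist pictures showed no slip.
- **Slate and other things:** the gripper sank about 0.5 mm partway through the swing, and I corrected that before the cam bit. The price card, tape roll and pepper mill looked unmoved in the last scene pictures; the arm hid some of the other items.

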